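Index the board carousel and hold the spring probe on the test disc

ROBOT

A 6-joint arm with a two-finger parallel gripper is mounted at the origin on the work surface. World frame = base frame: x ahead of the robot, y to its left, z up, the work surface at z = 0. Lengths are in m, angles in rad, forces in N, time in s.
With the tool pointing down it reaches from about 0.35 to 0.975 m from the base axis. Payload 4.9 kg.
Tool frame: the origin (TCP) lies at the very end of the fingers, on their centre line; the grasp point (between the pads) lies 19 mm behind it (manip.tcp_to_grasp is the distance from the TCP to the grasp point, in m); z points along the fingers, y is the direction in which the jaws open and shut (so a half turn about z gives the same grasp; the last joint's range is limited). The gripper opens to 85 mm and grips with 20 to 120 N. Pads are 22 mm wide; open, the fingers measure 114 mm over their backs; the gripper's body (76 mm by 85 mm) begins 54 mm behind the grasp point. The pads swing forward as they close: fully open they stand 13 mm farther back than shut.
Start: joints at [-1.223, 0.053, 1.613, -0, 1.476, -0.119], TCP at [0.281, -0.558, 0.231] pointing down, gripper open.
Joint ranges: [-3.01, 3.01], [-1.01, 2.22], [0.06, 2.58], [-1.02, 4.17], [0.09, 2.62], [-3.14, 3.14]. Speed limits (rad/s): [2.57, 2.57, 3.14, 3.14, 3.14, 3.14].

INTERFACE

Orientations are given as a unit quaternion [w, x, y, z].
In Python, from plant import sensors, cams, job, finder, manip gives the robot as it stands.
- The arm moves only by the shell command python3 -m pendant 'ROWS'. ROWS is JSON, a list of rows, each an object of numbers: "wx", "wy", "wz": the turn, a rotation vector about the tool's x, y, z in degrees; "dx", "dy", "dz": the shift along the tool's x, y, z in m; "hand": the gripper's target within -1 to 1 (fully open at 1, half-way at 0, shut at -1). A call has 1 to 20 rows; each row is the pose to reach, as a shift and turn from the pose commanded when the call began, along the tool's axes at that moment; what a row does not reach only later rows make up. A row lasts 1/12 s, in which the tool goes at most 41.7 mm and 7.16 degrees, less where a joint would pass 70% of its speed; a pose out of reach is approached as far as the arm can. A call with a gripper value outside its range is refused whole. The fingers move at their own pace and stop on an object; the grip force is fixed at half the most. Time passes only in rows, so rows that repeat a pose let the fingers close. It gives the time, the measured TCP pose, the force and the opening at its end, in the units of the state.
- sensors.state(): the state, without advancing time (a new reading comes with each control period).
- cams.grab_frame(name): name is "scene" or "top"; returns (picture, depth): 480x640x3 uint8, red, green, blue; 480x640 float32, m along the optical axis (not along the pixel's ray), 0 where there is no reading.
- cams.calibration(name): a dict with "fov_y" (degrees; the focal length in pixels is half the picture's height over the tangent of half this angle, whatever the lens; pixels are square), "cx", "cy" (the principal point, pixels), "pose" (4x4, takes a point from camera to world coordinates). Camera axes: x right, y down, z forward; pixel columns grow to the right and rows downward; lengths in m; the calibration is good to about 2 mm. A picture is of the moment at which its call begins. calibration takes no time and is no camera call.
- job.job_done(): hands the job in, once; it reports no verdict.
Trained networks look in the newest picture that a camera, given by its name, has taken for a name from the list of things; names that differ only in an ending like _2 or _b are one class to them, and where a whole thing is asked for, a point or a joint stands for the part that bears it (a point fixed in the world has none). Each returns a list of dicts, best first, with "score" (0 to 1); they miss things now and then, are a little off and sometimes report something else, mostly with a low value. They report only what shows in the picture. A call takes as long as a camera call.
- finder.look_for(camera, thing): "position" ([x, y, z] in m, in world coordinates, good to about 4 mm: the middle of the surface that is visible of it).
The state is a dict: "time": time; "joint_pos": joint angles; "joint_vel": joint speeds; "joint_efforts": joint torques, N m; "tool_pos": TCP position; "tool_rot": TCP orientation; "contact_force": force on the tool from outside, world axes, zero at the start; "ft_torque": the same for the moment, N m; "gripper_width": opening from 0.0 (shut) to 1.0 (fully open).
Only numpy, scipy, OpenCV 4.12 (cv2) and the standard library are available. Lean on these libraries where they do the work, as an engineer would, in place of code of your own. Each camera call takes 0.05 s, during which the arm holds its last target. There are 200 camera calls.

TASK

At the test bench, turn the board carousel one click anticlockwise (seen from above) by its black centre bar, so that the next board stands at the black contact block. Then take the cordless spring probe out of its stand and, holding it upright, press its tip gently onto the round brass disc of that board until the sprung tip is about half way in, keeping clear of the other things on the bench. Finish while holding the probe there: do not put it down or let it go.

Things in the scene. Friction and masses are not known exactly. Their poses are not given: they have to be found in the camera images.
- turret: Fixed base of the board carousel: grey round foot 170 mm in diameter, on the bench. Origin on the bench on the turning axis, z up. The carousel plate on it is aluminium, 230 mm in diameter, top 42 mm above the bench, with five green boards (56 mm radially x 38 mm, tops at 48 mm) 60 degrees apart and one empty seat. Nothing on it but the centre bar is higher than 55 mm.
- carousel (a joint): Angle (rad) of the carousel plate, growing anticlockwise seen from above. It clicks into rest at 0 (starts there within 0.05), 1.047 (one click, 60 degrees on) and 2.094. The hump between clicks takes about 0.12 N m; past half way it snaps on to the next click, which holds it. One click takes the first board away from the contact block and brings the next there.
- contact_block (a point): Centre of the top of the fixed black contact block (30 x 44 mm, 52 mm high), beside the plate's rim, 139 mm from the axis along the base's own -x.
- knob_grip (a point): Middle of the black bar on the carousel's axis that turns it, 89 mm above the bench. The bar is 60 mm long along this point's own x, 14 mm wide along its y, 30 mm high (74 to 104 mm above the bench), on a post of 26 mm diameter; it turns with the plate.
- test_disc (a point): Round brass test disc, 12 mm in diameter, 3 mm proud of the board that comes to the contact block after one click. This point is the centre of its top face, 51 mm above the bench and 94 mm from the carousel axis, z up; moves with the carousel. Every board has such a round disc near its outer end and a square brass pad near its inner end.
- stand: Fixed aluminium probe stand, 56 x 56 mm and 90 mm high, with a vertical through hole of 22 mm diameter at its centre. Origin on the bench under its centre, z up.
- probe: Cordless spring probe, 65 to 105 g, hanging upright in the stand by its collar, free to lift straight out. Origin where the end of the tip is when not pressed in, z up along the probe. Upwards from it: brass tip, 5 mm diameter, to 30 mm; steel barrel, 16 mm, to 80 mm; grey collar, 28 mm, to 86 mm; black square handle to 168 mm; small grey cap to 174 mm. Must rise over 80 mm to clear the stand.
- probe_grip (a point): Middle of the probe's black handle, 132 mm up from the probe's origin. The handle is 20 x 20 mm, its faces square to the probe's own x and y. As it hangs in the stand this point is 142 mm above the bench.
- plunger (a joint): How far the sprung tip is pushed into the probe (m): 0 fully out, 0.010 fully in. The spring pushes with about 0.7 N at the start and 350 N/m more, so 2.4 N half way in and 4.2 N fully in, after which it is rigid.
- probe_tip (a point): Rounded end point of the sprung tip; moves with it.
- multimeter: Bystander: black handheld meter lying flat, 75 x 150 x 34 mm. Origin under its centre.
- solder_spool: Bystander: standing metal spool, 54 mm in diameter, 42 mm high, behind the stand. Origin under its centre.
- driver: Bystander: screwdriver, 150 mm long, lying in front of the stand. Origin under its middle.
- relay: Bystander: clear relay, 29 x 22 x 26 mm, near the stand. Origin under its centre.
- panel_meter: Bystander: small black display, 28 x 60 x 36 mm, standing behind the carousel. Origin under its centre.
- heatsink: Bystander: finned aluminium heatsink, 45 x 40 x 28 mm, near the carousel. Origin under its centre.
- mug: Bystander: white mug, 80 mm in diameter, 90 mm high, at the side of the bench. Origin under its centre.

How it is judged:
By the outcome, as a careful person would: the job done as asked, in the order asked, and still so for the second after the job is handed in, while the arm keeps its last pose, push and grip.
It also fails if it takes over 54 s, if anything falls off the work surface, if the arm or the gripper's body presses on something with over 40 N, if the wrist force passes 120 N, or if a joint passes its speed limit or range.

## Working session

There is one attempt and no reset: what is moved stays moved. The work goes in short steps, Python scripts to look and compute and a shell command to move; the robot and the scene stay as the last step left them, time stands still between calls to the robot, and variables do not carry over. Pictures are saved under pics/ and viewed, about 8 in all and at most 12, crops included, and the job is handed in when it is done.

```bash
mkdir -p pics; cat > h.py <<'E'
import numpy as np, cv2
from plant import sensors, cams, job, finder, manip
def grab(n,fn=None):
    p,d=cams.grab_frame(n)
    if fn: cv2.imwrite('pics/'+fn,p[:,:,::-1])
    return p,d
def cal(n):
    c=cams.calibration(n); f=240/np.tan(np.radians(c['fov_y'])/2); return f,c['cx'],c['cy'],np.array(c['pose'])
def px2w(n,u,v,z):  # pixel -> world on plane z
    f,cx,cy,T=cal(n); r=T[:3,:3]@np.array([(u-cx)/f,(v-cy)/f,1]); o=T[:3,3]
    return o+r*(z-o[2])/r[2]
def w2px(n,p):
    f,cx,cy,T=cal(n); q=T[:3,:3].T@(np.array(p)-T[:3,3]); return cx+f*q[0]/q[2],cy+f*q[1]/q[2]
def cloud(n,d):
    f,cx,cy,T=cal(n); v,u=np.mgrid[:480,:640]
    P=np.stack([(u-cx)/f*d,(v-cy)/f*d,d],-1); W=P@T[:3,:3].T+T[:3,3]; W[d==0]=np.nan; return W
E
python3 - <<'E'
from h import *
print(sensors.state()); 
for n in ['scene','top']:
    grab(n,n+'0.png'); print(n,cal(n))
    for t in ['turret','contact_block','knob_grip','test_disc','stand','probe','probe_grip','probe_tip','multimeter','solder_spool','mug','heatsink','panel_meter','relay','driver']:
        try: print(t,[(np.round(r['position'],4).tolist(),round(r['score'],2)) for r in finder.look_for(n,t)[:3]])
        except Exception as e: print(t,e)
E
```

```text
{'time': 0.0, 'joint_pos': array([-1.22299939e+00,  5.33488859e-02,  1.61432718e+00, -1.33021646e-05,
        1.47601025e+00, -1.19011886e-01]), 'joint_vel': array([ 1.97653179e-03, -6.80756666e-04,  5.68775319e-04,  1.12817496e-04,
        6.48756132e-05, -8.34912658e-04]), 'joint_efforts': array([ 1.33271584e-03, -3.93684661e+01, -3.70177174e+01, -6.77214803e-05,
        7.02037913e-03,  8.62722629e-06]), 'tool_pos': array([ 0.28104481, -0.55752895,  0.23004815]), 'tool_rot': array([-1.03923317e-03,  9.72883944e-01,  2.31291452e-01, -1.26065899e-04]), 'contact_force': array([0.58422913, 0.33166246, 0.31957261]), 'ft_torque': array([0.00829469, 0.02626586, 0.04506296]), 'gripper_width': 1.0056592461948708}
scene (np.float64(501.8241837739538), 332.1579627498536, 241.7236222855778, array([[-0.33315933,  0.67201511, -0.66136265,  1.38011682],
       [ 0.94285073,  0.2419953 , -0.22906499,  0.26974087],
       [ 0.00611152, -0.6998814 , -0.71423293,  0.98496051],
       [ 0.        ,  0.        ,  0.        ,  1.        ]]))
turret [([0.551, -0.1259, 0.0477], 0.77)]
contact_block [([0.
[... 962 characters left out ...]

turret [([0.5384, -0.1349, 0.0398], 0.82)]
contact_block [([0.5332, -0.131, 0.0423], 0.74)]
knob_grip [([0.5387, -0.1415, 0.0413], 0.97)]
test_disc [([0.5408, -0.1337, 0.0407], 0.58)]
stand [([0.5519, 0.1706, 0.0891], 0.56)]
probe [([0.5562, 0.1759, 0.1754], 0.5)]
probe_grip [([0.5372, -0.1412, 0.0427], 0.36)]
probe_tip []
multimeter [([0.409, -0.4314, 0.0349], 0.93)]
solder_spool [([0.6498, 0.1717, 0.0427], 0.83)]
mug [([0.5394, 0.4266, 0.0354], 0.93)]
heatsink [([0.5957, -0.2914, 0.0133], 0.5), ([0.5407, -0.1329, 0.0413], 0.4), ([0.542, -0.1378, 0.0421], 0.22)]
panel_meter [([0.6724, -0.1993, 0.0356], 0.71)]
relay [([0.5586, 0.2517, 0.0296], 0.47)]
driver [([0.4783, 0.158, 0.0239], 0.74)]
```

```bash
python3 - <<'E'
import cv2
t=cv2.imread('pics/top0.png'); s=cv2.imread('pics/scene0.png')
cv2.imwrite('pics/topc.png',cv2.resize(t[90:350,130:480],None,fx=2.2,fy=2.2,interpolation=cv2.INTER_CUBIC))
E
```

```text
(no output)
```

View pics/topc.png

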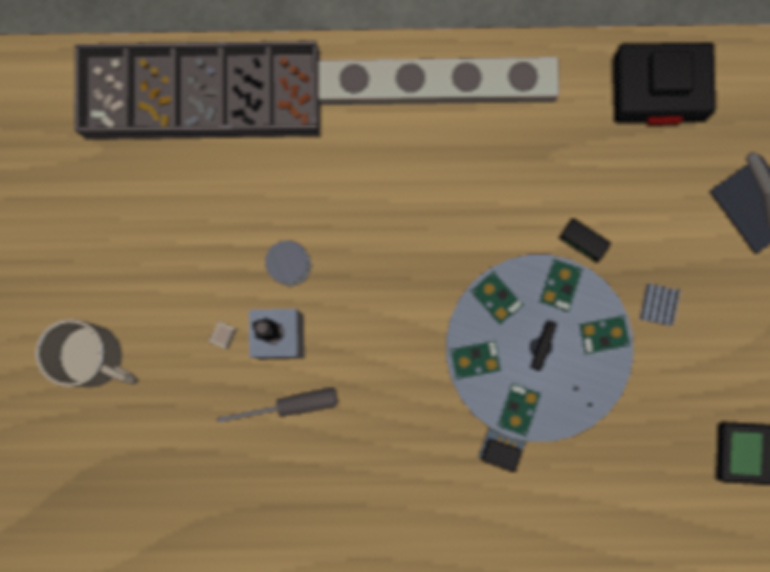

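View pics/scene0.png

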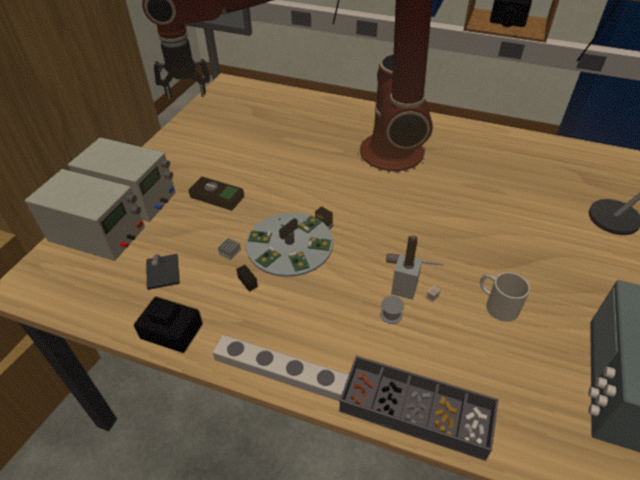

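```bash
cat > m.py <<'E'
from h import *
def rect(P):
    r=cv2.minAreaRect(P[:,:2].astype(np.float32)*1000); return [np.round(x,1) for x in r]
def meas(n,p,d):
    W=cloud(n,d); W=W[~np.isnan(W).any(-1)]
    near=lambda c,r: W[np.hypot(W[:,0]-c[0],W[:,1]-c[1])<r]
    A=near((.54,-.135),.16); B=A[(A[:,2]>.09)&(A[:,2]<.11)]
    print(n,'bar',len(B),B.mean(0).round(4),rect(B), 'z',np.percentile(B[:,2],[5,50,95]).round(4))
    R=A[(A[:,2]>.036)&(A[:,2]<.053)]; (c,r)=cv2.minEnclosingCircle(R[:,:2].astype(np.float32)*1000); print('plate enclosing',c,r)
    H=cv2.convexHull(R[:,:2].astype(np.float32)*1000)[:,0]; print('hull ellipse',cv2.fitEllipse(H))
    S=near((.56,.175),.06)
    for a,b in [(.085,.094),(.1,.17),(.165,.172),(.172,.182)]:
        Q=S[(S[:,2]>a)&(S[:,2]<b)]
        if len(Q)>4: print('stand/probe',a,b,len(Q),Q.mean(0).round(4),np.median(Q[:,2]).round(4),rect(Q))
E
python3 - <<'E'
from m import *
for n in ['top','scene']: meas(n,*grab(n))
t=cv2.imread('pics/top0.png'); s=cv2.imread('pics/scene0.png')
a=cv2.resize(t[195:310,325:425],None,fx=5,fy=5,interpolation=cv2.INTER_CUBIC)
b=cv2.resize(t[220:260,235:275],None,fx=7,fy=7,interpolation=cv2.INTER_CUBIC)
o=np.zeros((575,780,3),np.uint8); o[:575,:500]=a; o[:280,500:]=b
c=cv2.resize(s[230:310,380:436],None,fx=5,fy=3.6); o[287:575,500:]=c
cv2.imwrite('pics/det.png',o)
E
```

```text
top bar 130 [ 0.5415 -0.1368  0.1034] [array([ 542.1, -137.3]), array([13.8, 60.1]), np.float64(70.3)] z [0.0957 0.1041 0.1084]
plate enclosing (542.2371826171875, -139.8922882080078) 155.6583709716797
hull ellipse ((542.6121826171875, -139.7704620361328), (220.29470825195312, 309.2577209472656), 66.64677429199219)
stand/probe 0.085 0.094 283 [0.5603 0.178  0.0901] 0.0901 [array([561.4, 180.6]), array([55.2, 55.1]), np.float64(0.3)]
stand/probe 0.1 0.17 40 [0.5568 0.1745 0.1354] 0.1337 [array([556.6, 175.1]), array([12.1, 25.2]), np.float64(58.8)]
stand/probe 0.165 0.172 7 [0.5583 0.1742 0.1684] 0.1689 [array([558.9, 172.9]), array([ 9.3, 20.9]), np.float64(70.2)]
stand/probe 0.172 0.182 44 [0.5595 0.1806 0.1785] 0.1788 [array([560.3, 180.8]), array([19.6, 20.1]), np.float64(15.8)]
scene bar 157 [ 0.547  -0.1376  0.1006] [array([ 544.2, -138. ]), array([17.7, 63. ]), np.float64(67.9)] z [0.0914 0.1022 0.1064]
plate enclosing (541.408203125, -142.72731018066406) 155.74363708496094
hull ellipse ((544.7889404296875, -139.94998168945312), (223.27516174316406, 310.8011779785156), 73.66726684570312)
stand/probe 0.085 0.094 331 [0.5674 0.1807 0.09  ] 0.0902 [array([563.2, 180. ]), array([61. , 56.1]), np.float64(0.3)]
stand/probe 0.1 0.17 203 [0.5698 0.1806 0.1355] 0.1345 [array([563. , 180.3]), array([23.3, 20.9]), np.float64(12.3)]
stand/probe 0.165 0.172 26 [0.5686 0.1791 0.1688] 0.1685 [array([567.4, 175.9]), array([28.4, 13.8]), np.float64(56.6)]
stand/probe 0.172 0.182 53 [0.5657 0.1811 0.1774] 0.1772 [array([563.1, 180.6]), array([23.1, 18.9]), np.float64(14.4)]
```

View pics/det.png

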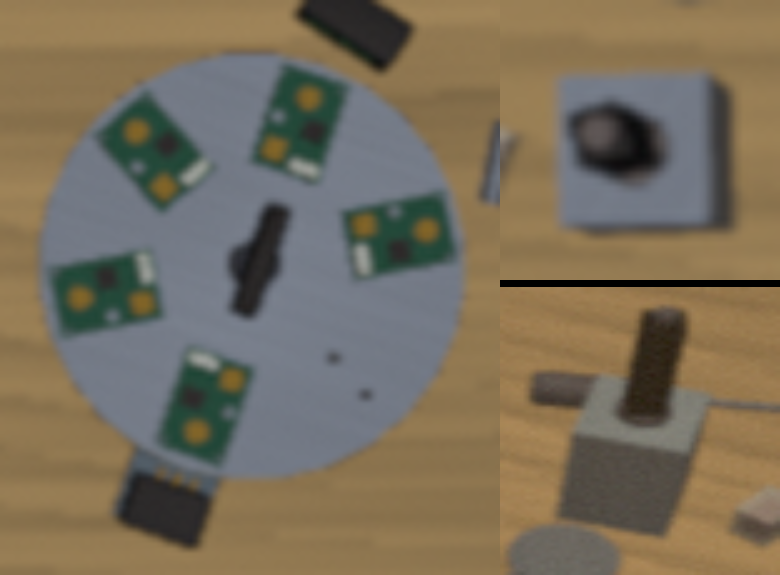

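```bash
cat >> h.py <<'E'
from scipy.spatial.transform import Rotation as Ro
def go(p,yyaw=None):
    s=sensors.state(); q=s['tool_rot']; R=Ro.from_quat([q[1],q[2],q[3],q[0]])
    d=R.inv().apply(np.array(p)-s['tool_pos']); out=dict(zip(['dx','dy','dz'],d.round(4).tolist()))
    y0=np.degrees(np.arctan2(R.as_matrix()[1,1],R.as_matrix()[0,1]))
    if yyaw is not None:
        c,sn=np.cos(np.radians(yyaw)),np.sin(np.radians(yyaw))
        T=np.array([[-sn,c,0],[c,sn,0],[0,0,-1]]).T  # x,y,z columns placeholder
        y=np.array([c,sn,0]); z=np.array([0,0,-1.]); T=np.stack([np.cross(y,z),y,z],1)
        out['w']=np.degrees((R.inv()*Ro.from_matrix(T)).as_rotvec()).round(2).tolist()
    print('yaw_y',y0.round(2),'pos',s['tool_pos'].round(4),'F',s['contact_force'].round(2),'grip',round(float(s['gripper_width']),3),'t',s['time'],'\n ->',out); return out
E
python3 -c "
from h import *
go([.543,-.1375,.231],-109.5)"
```

```text
yaw_y -63.25 pos [ 0.2813 -0.5581  0.2313] F [-0.69 -0.2   0.67] grip 0.999 t 1.7 
 -> {'dx': 0.423, 'dy': -0.2578, 'dz': 0.0003, 'w': [-0.0, -0.0, 46.25]}
```

```bash
python3 -m pendant '[{"dx":0.423,"dy":-0.258,"wz":46.2,"hand":1},{"dx":0.423,"dy":-0.258,"wz":46.2,"hand":1},{"dx":0.423,"dy":-0.258,"wz":46.2,"hand":1},{"dx":0.423,"dy":-0.258,"wz":46.2,"hand":1},{"dx":0.423,"dy":-0.258,"wz":46.2,"hand":1},{"dx":0.423,"dy":-0.258,"wz":46.2,"hand":1},{"dx":0.423,"dy":-0.258,"wz":46.2,"hand":1},{"dx":0.423,"dy":-0.258,"wz":46.2,"hand":1},{"dx":0.423,"dy":-0.258,"wz":46.2,"hand":1},{"dx":0.423,"dy":-0.258,"wz":46.2,"hand":1},{"dx":0.423,"dy":-0.258,"wz":46.2,"hand":1},{"dx":0.423,"dy":-0.258,"wz":46.2,"hand":1},{"dx":0.423,"dy":-0.258,"wz":46.2,"hand":1},{"dx":0.423,"dy":-0.258,"wz":46.2,"hand":1},{"dx":0.423,"dy":-0.258,"wz":46.2,"hand":1},{"dx":0.423,"dy":-0.258,"wz":46.2,"hand":1}]'
python3 -c "
from h import *
go([.543,-.1375,.078],-109.5)"
```

```text
yaw_y -63.25 pos [ 0.2813 -0.5581  0.2313] F [-0.69 -0.2   0.67] grip 0.999 t 1.7 
 -> {'dx': 0.423, 'dy': -0.2578, 'dz': 0.1533, 'w': [-0.0, -0.0, 46.25]}invalid input
```

```bash
python3 -m pendant '[{"wx":0,"wy":0,"wz":7,"dx":0.034,"dy":-0.021,"dz":0,"hand":1}]'; python3 -m pendant '[{"wz":7,"dx":0.034}]'
```

```text
time: 1.78
tool_pos: [0.2997, -0.5275, 0.2311]
tool_rot: [0.001, 0.986, 0.168, -0.001]
contact_force: [-0.0, -0.2, -0.6]
gripper_width: 0.999invalid input
```

```bash
python3 -m pendant '[{"wx":0,"wy":0,"wz":0,"dx":0,"dy":0,"dz":0,"hand":1}]'; python3 -c "
from h import *
go([.543,-.1375,.231],-109.5)"
```

```text
time: 1.87
tool_pos: [0.3042, -0.5208, 0.2309]
tool_rot: [-0.001, 0.985, 0.171, 0.001]
contact_force: [0.5, -0.6, -1.2]
gripper_width: 1.001
yaw_y -70.36 pos [ 0.3042 -0.5208  0.2309] F [ 0.53 -0.64 -1.16] grip 1.001 t 1.8667 
 -> {'dx': 0.3537, 'dy': -0.2807, 'dz': 0.0014, 'w': [-0.19, -0.08, 39.14]}
```

```bash
python3 -m pendant '[{"wx":0,"wy":0,"wz":39.2,"dx":0.354,"dy":-0.281,"dz":0,"hand":1},{"wx":0,"wy":0,"wz":39.2,"dx":0.354,"dy":-0.281,"dz":0,"hand":1},{"wx":0,"wy":0,"wz":39.2,"dx":0.354,"dy":-0.281,"dz":0,"hand":1},{"wx":0,"wy":0,"wz":39.2,"dx":0.354,"dy":-0.281,"dz":0,"hand":1},{"wx":0,"wy":0,"wz":39.2,"dx":0.354,"dy":-0.281,"dz":0,"hand":1},{"wx":0,"wy":0,"wz":39.2,"dx":0.354,"dy":-0.281,"dz":0,"hand":1},{"wx":0,"wy":0,"wz":39.2,"dx":0.354,"dy":-0.281,"dz":0,"hand":1},{"wx":0,"wy":0,"wz":39.2,"dx":0.354,"dy":-0.281,"dz":0,"hand":1},{"wx":0,"wy":0,"wz":39.2,"dx":0.354,"dy":-0.281,"dz":0,"hand":1},{"wx":0,"wy":0,"wz":39.2,"dx":0.354,"dy":-0.281,"dz":0,"hand":1},{"wx":0,"wy":0,"wz":39.2,"dx":0.354,"dy":-0.281,"dz":0,"hand":1},{"wx":0,"wy":0,"wz":39.2,"dx":0.354,"dy":-0.281,"dz":0,"hand":1},{"wx":0,"wy":0,"wz":39.2,"dx":0.354,"dy":-0.281,"dz":0,"hand":1},{"wx":0,"wy":0,"wz":39.2,"dx":0.354,"dy":-0.281,"dz":0,"hand":1},{"wx":0,"wy":0,"wz":39.2,"dx":0.354,"dy":-0.281,"dz":0,"hand":1}]'
python3 -c "
from h import *
go([.543,-.1375,.078],-109.5)"
```

```text
time: 3.12
tool_pos: [0.54, -0.1409, 0.2313]
tool_rot: [0.0, 0.986, -0.169, -0.0]
contact_force: [-1.2, -0.9, -0.1]
gripper_width: 0.999
yaw_y -109.51 pos [ 0.54   -0.1409  0.2313] F [-1.16 -0.95 -0.11] grip 0.999 t 3.1167 
 -> {'dx': 0.0017, 'dy': -0.0043, 'dz': 0.1533, 'w': [0.02, 0.01, -0.01]}
```

```bash
python3 -m pendant '[{"wx":0,"wy":0,"wz":0,"dx":0,"dy":0,"dz":0.035,"hand":1},{"wx":0,"wy":0,"wz":0,"dx":0,"dy":0,"dz":0.07,"hand":1},{"wx":0,"wy":0,"wz":0,"dx":0,"dy":0,"dz":0.1,"hand":1},{"wx":0,"wy":0,"wz":0,"dx":0,"dy":0,"dz":0.1,"hand":1},{"wx":0,"wy":0,"wz":0,"dx":0,"dy":0,"dz":0.1,"hand":1}]'
python3 - <<'E'
from m import *
go([.543,-.1375,.078],-109.5)
p,d=grab('scene','s1.png')
cv2.imwrite('pics/s1c.png',cv2.resize(p[150:300,220:360,::-1],None,fx=4,fy=4,interpolation=cv2.INTER_CUBIC))
E
```

```text
time: 3.53
tool_pos: [0.5386, -0.1407, 0.1297]
tool_rot: [-0.0, 0.985, -0.17, -0.002]
contact_force: [-0.1, 0.6, 0.8]
gripper_width: 0.997
yaw_y -109.58 pos [ 0.5386 -0.1407  0.1297] F [-0.06  0.58  0.82] grip 0.997 t 3.5333 
 -> {'dx': 0.0033, 'dy': -0.0045, 'dz': 0.0517, 'w': [-0.0, 0.25, -0.08]}
```

View pics/s1c.png

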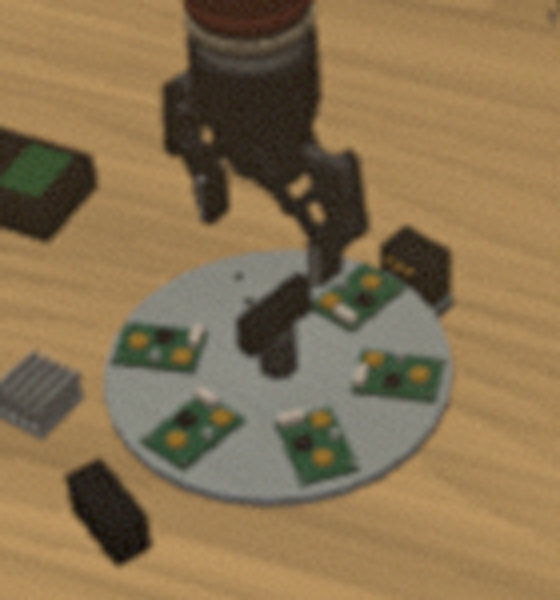

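```bash
python3 -m pendant '[{"wx":0,"wy":0,"wz":0,"dx":0.003,"dy":-0.0045,"dz":0.02,"hand":1},{"wx":0,"wy":0,"wz":0,"dx":0.003,"dy":-0.0045,"dz":0.04,"hand":1},{"wx":0,"wy":0,"wz":0,"dx":0.003,"dy":-0.0045,"dz":0.052,"hand":1},{"wx":0,"wy":0,"wz":0,"dx":0.003,"dy":-0.0045,"dz":0.052,"hand":1},{"wx":0,"wy":0,"wz":0,"dx":0.003,"dy":-0.0045,"dz":0.052,"hand":1},{"wx":0,"wy":0,"wz":0,"dx":0.003,"dy":-0.0045,"dz":0.052,"hand":-0.45},{"wx":0,"wy":0,"wz":0,"dx":0.003,"dy":-0.0045,"dz":0.052,"hand":-0.45},{"wx":0,"wy":0,"wz":0,"dx":0.003,"dy":-0.0045,"dz":0.052,"hand":-0.45},{"wx":0,"wy":0,"wz":0,"dx":0.003,"dy":-0.0045,"dz":0.052,"hand":-0.45},{"wx":0,"wy":0,"wz":0,"dx":0.003,"dy":-0.0045,"dz":0.052,"hand":-0.45}]'
python3 -c "
from h import *
go([.543,-.1375,.078],-109.5)"
```

```text
time: 4.42
tool_pos: [0.545, -0.1368, 0.0799]
tool_rot: [0.0, 0.986, -0.169, 0.0]
contact_force: [0.2, -0.4, 0.4]
gripper_width: 0.301
yaw_y -109.45 pos [ 0.545  -0.1368  0.0799] F [ 0.17 -0.35  0.37] grip 0.301 t 4.4167 
 -> {'dx': -0.0017, 'dy': 0.0013, 'dz': 0.0019, 'w': [0.0, -0.05, 0.05]}
```

```bash
python3 -m pendant '[{"wx":0,"wy":0,"wz":0,"dx":0,"dy":0,"dz":0,"hand":-1},{"wx":0,"wy":0,"wz":0,"dx":0,"dy":0,"dz":0,"hand":-1},{"wx":0,"wy":0,"wz":0,"dx":0,"dy":0,"dz":0,"hand":-1},{"wx":0,"wy":0,"wz":0,"dx":0,"dy":0,"dz":0,"hand":-1},{"wx":0,"wy":0,"wz":0,"dx":0,"dy":0,"dz":0,"hand":-1}]'
python3 -c "
from h import *
go([.543,-.1375,.078],-109.5)
print(sensors.state()['ft_torque'])"
```

```text
time: 4.83
tool_pos: [0.544, -0.1397, 0.08]
tool_rot: [0.003, 0.986, -0.169, -0.001]
contact_force: [-5.5, -9.0, 2.6]
gripper_width: 0.15
yaw_y -109.45 pos [ 0.544  -0.1397  0.08  ] F [-5.49 -9.    2.65] grip 0.15 t 4.8333 
 -> {'dx': -0.0016, 'dy': -0.0018, 'dz': 0.002, 'w': [0.35, 0.0, 0.05]}
[-1.22536493e+00  6.84649201e-01  1.19890920e-05]
```

```bash
python3 -m pendant '[{"wx":0,"wy":0,"wz":0,"dx":0,"dy":0.0015,"dz":0,"hand":-1},{"wx":0,"wy":0,"wz":-5,"dx":0,"dy":0.0015,"dz":0,"hand":-1},{"wx":0,"wy":0,"wz":-10,"dx":0,"dy":0.0015,"dz":0,"hand":-1},{"wx":0,"wy":0,"wz":-15,"dx":0,"dy":0.0015,"dz":0,"hand":-1},{"wx":0,"wy":0,"wz":-20,"dx":0,"dy":0.0015,"dz":0,"hand":-1},{"wx":0,"wy":0,"wz":-25,"dx":0,"dy":0.0015,"dz":0,"hand":-1},{"wx":0,"wy":0,"wz":-30,"dx":0,"dy":0.0015,"dz":0,"hand":-1}]'
python3 -c "
from h import *
go([.543,-.1375,.078],-79.5)
print(sensors.state()['ft_torque'])"
```

```text
time: 5.42
tool_pos: [0.5441, -0.1385, 0.08]
tool_rot: [0.0, 0.996, 0.094, -0.0]
contact_force: [-3.6, -0.8, 3.5]
gripper_width: 0.153
yaw_y -79.22 pos [ 0.5441 -0.1385  0.08  ] F [-3.61 -0.77  3.55] grip 0.153 t 5.4167 
 -> {'dx': -0.0009, 'dy': -0.0012, 'dz': 0.002, 'w': [0.03, 0.04, 0.28]}
[-0.11254622  0.44777644 -0.02681644]
```

```bash
python3 -m pendant '[{"wx":0,"wy":0,"wz":-5,"dx":0,"dy":0,"dz":0,"hand":-1},{"wx":0,"wy":0,"wz":-10,"dx":0,"dy":0,"dz":0,"hand":-1},{"wx":0,"wy":0,"wz":-15,"dx":0,"dy":0,"dz":0,"hand":-1},{"wx":0,"wy":0,"wz":-20,"dx":0,"dy":0,"dz":0,"hand":-1},{"wx":0,"wy":0,"wz":-25,"dx":0,"dy":0,"dz":0,"hand":-1},{"wx":0,"wy":0,"wz":-30,"dx":0,"dy":0,"dz":0,"hand":-1},{"wx":0,"wy":0,"wz":-30,"dx":0,"dy":0,"dz":0,"hand":-1},{"wx":0,"wy":0,"wz":-30,"dx":0,"dy":0,"dz":0,"hand":-1}]'
python3 -c "
from h import *
go([.544,-.1385,.078],-49.5)
print(sensors.state()['ft_torque'])"
python3 -m pendant '[{"wx":0,"wy":0,"wz":0,"dx":0,"dy":0,"dz":0,"hand":0},{"wx":0,"wy":0,"wz":0,"dx":0,"dy":0,"dz":0,"hand":0},{"wx":0,"wy":0,"wz":0,"dx":0,"dy":0,"dz":0,"hand":0},{"wx":0,"wy":0,"wz":0,"dx":0,"dy":0,"dz":0,"hand":0},{"wx":0,"wy":0,"wz":0,"dx":0,"dy":0,"dz":-0.04,"hand":0},{"wx":0,"wy":0,"wz":0,"dx":0,"dy":0,"dz":-0.08,"hand":0},{"wx":0,"wy":0,"wz":0,"dx":0,"dy":0,"dz":-0.12,"hand":0},{"wx":0,"wy":0,"wz":0,"dx":0,"dy":0,"dz":-0.15,"hand":0},{"wx":0,"wy":0,"wz":0,"dx":0,"dy":0,"dz":-0.15,"hand":0},{"wx":0,"wy":0,"wz":0,"dx":0,"dy":0,"dz":-0.15,"hand":0}]'
python3 -c "
from h import *
go([.5615,.1805,.23],-75)
"
```

```text
time: 6.08
tool_pos: [0.5436, -0.1375, 0.08]
tool_rot: [-0.001, 0.938, 0.347, -0.001]
contact_force: [-5.7, 2.8, 7.0]
gripper_width: 0.155
yaw_y -49.43 pos [ 0.5436 -0.1375  0.08  ] F [-5.69  2.76  6.99] grip 0.155 t 6.0833 
 -> {'dx': -0.0003, 'dy': 0.001, 'dz': 0.002, 'w': [-0.14, 0.05, 0.07]}
[ 0.32800013  0.6961173  -0.01824546]
time: 6.92
tool_pos: [0.5457, -0.1388, 0.2326]
tool_rot: [0.002, 0.938, 0.346, 0.002]
contact_force: [-0.4, 0.4, -0.0]
gripper_width: 0.5
yaw_y -49.46 pos [ 0.5457 -0.1388  0.2326] F [-0.44  0.39 -0.03] grip 0.5 t 6.9167 
 -> {'dx': 0.2195, 'dy': -0.2324, 'dz': 0.0019, 'w': [0.26, -0.22, 25.54]}
```

```bash
python3 - <<'E'
from m import *
from scipy.optimize import minimize
Ps=[]; Cs=[]
for i in range(6):
    p,d=grab('scene','s2.png' if i==0 else None); W=cloud('scene',d).reshape(-1,3)
    Q=W[(np.hypot(W[:,0]-.562,W[:,1]-.18)<.03)&(W[:,2]>.102)&(W[:,2]<.163)]; Ps.append(Q)
P=np.vstack(Ps)[:,:2]*1000; print(len(P))
def cost(x):
    a=np.radians(x[2]); q=(P-x[:2])@np.array([[np.cos(a),-np.sin(a)],[np.sin(a),np.cos(a)]])
    dd=np.abs(np.abs(q).max(1)-10); return np.minimum(dd,4).mean()
for a in range(0,90,15):
    r=minimize(cost,[562,180.5,a],method='Nelder-Mead'); print(a,r.x.round(2),round(r.fun,3))
# top: board layout after the turn
t,d=grab('top','t2.png')
cv2.imwrite('pics/t2c.png',cv2.resize(t[195:310,325:425,::-1],None,fx=5,fy=5,interpolation=cv2.INTER_CUBIC))
o=cv2.resize(p[150:320,230:440,::-1],None,fx=3.5,fy=3.5,interpolation=cv2.INTER_CUBIC); cv2.imwrite('pics/s2c.png',o)
E
```

```text
1030
0 [561.22 179.53   0.  ] 1.297
15 [560.93 179.71  15.45] 1.059
30 [560.93 179.71  15.45] 1.059
45 [560.93 179.71  15.45] 1.059
60 [560.93 179.71 105.45] 1.059
75 [560.93 179.71 105.45] 1.059
```

View pics/s2c.png

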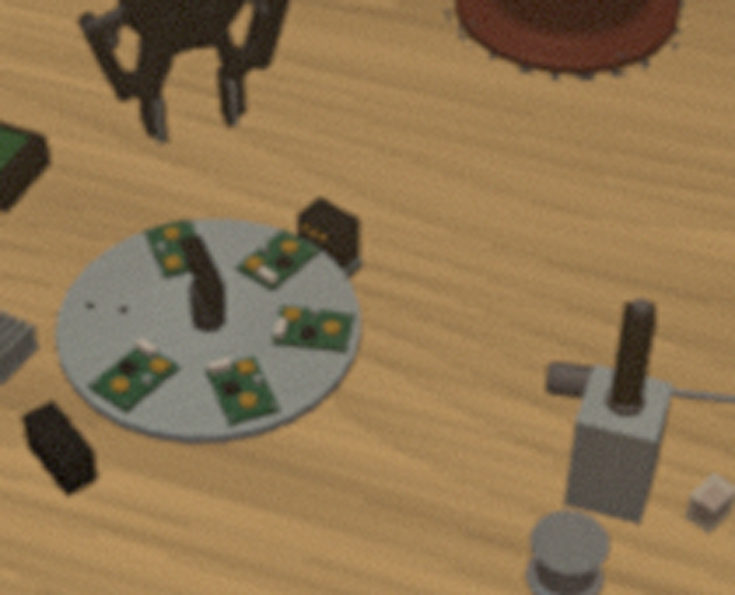

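```bash
python3 -m pendant '[{"wx":0,"wy":0,"wz":25,"dx":0.219,"dy":-0.232,"dz":0,"hand":0.5},{"wx":0,"wy":0,"wz":25,"dx":0.219,"dy":-0.232,"dz":0,"hand":0.5},{"wx":0,"wy":0,"wz":25,"dx":0.219,"dy":-0.232,"dz":0,"hand":0.5},{"wx":0,"wy":0,"wz":25,"dx":0.219,"dy":-0.232,"dz":0,"hand":0.5},{"wx":0,"wy":0,"wz":25,"dx":0.219,"dy":-0.232,"dz":0,"hand":0.5},{"wx":0,"wy":0,"wz":25,"dx":0.219,"dy":-0.232,"dz":0,"hand":0.5},{"wx":0,"wy":0,"wz":25,"dx":0.219,"dy":-0.232,"dz":0,"hand":0.5},{"wx":0,"wy":0,"wz":25,"dx":0.219,"dy":-0.232,"dz":0,"hand":0.5},{"wx":0,"wy":0,"wz":25,"dx":0.219,"dy":-0.232,"dz":0,"hand":0.5},{"wx":0,"wy":0,"wz":25,"dx":0.219,"dy":-0.232,"dz":0,"hand":0.5},{"wx":0,"wy":0,"wz":25,"dx":0.219,"dy":-0.232,"dz":0,"hand":0.5},{"wx":0,"wy":0,"wz":25,"dx":0.219,"dy":-0.232,"dz":0,"hand":0.5},{"wx":0,"wy":0,"wz":25,"dx":0.219,"dy":-0.232,"dz":0,"hand":0.5},{"wx":0,"wy":0,"wz":25,"dx":0.219,"dy":-0.232,"dz":0,"hand":0.5}]'
python3 -c "
from h import *
for i in range(4): cams.grab_frame('top'); go([.5613,.1803,.123],-74.5)
"
```

```text
time: 8.43
tool_pos: [0.56, 0.1793, 0.2293]
tool_rot: [0.0, 0.991, 0.134, -0.0]
contact_force: [-0.2, 0.5, -0.1]
gripper_width: 0.749
yaw_y -74.55 pos [0.56   0.1794 0.2294] F [-0.13  0.21  1.11] grip 0.748 t 8.4833 
 -> {'dx': 0.0014, 'dy': -0.0005, 'dz': 0.1064, 'w': [0.0, -0.01, -0.05]}
yaw_y -74.54 pos [0.56   0.1796 0.2294] F [ 0.14 -0.49 -0.06] grip 0.75 t 8.5333 
 -> {'dx': 0.0014, 'dy': -0.0003, 'dz': 0.1064, 'w': [0.0, -0.01, -0.04]}
yaw_y -74.52 pos [0.56   0.1798 0.2294] F [0.64 0.49 0.67] grip 0.755 t 8.5833 
 -> {'dx': 0.0014, 'dy': -0.0002, 'dz': 0.1064, 'w': [0.0, -0.01, -0.02]}
yaw_y -74.51 pos [0.56   0.18   0.2294] F [-0.13 -0.2  -0.62] grip 0.745 t 8.6333 
 -> {'dx': 0.0014, 'dy': 0.0, 'dz': 0.1064, 'w': [-0.0, -0.01, -0.01]}
```

```bash
python3 -m pendant '[{"wx":0,"wy":0,"wz":0,"dx":0.001,"dy":0,"dz":0.03,"hand":0.5},{"wx":0,"wy":0,"wz":0,"dx":0.001,"dy":0,"dz":0.06,"hand":0.5},{"wx":0,"wy":0,"wz":0,"dx":0.001,"dy":0,"dz":0.085,"hand":0.5},{"wx":0,"wy":0,"wz":0,"dx":0.001,"dy":0,"dz":0.106,"hand":0.2},{"wx":0,"wy":0,"wz":0,"dx":0.001,"dy":0,"dz":0.106,"hand":-0.2},{"wx":0,"wy":0,"wz":0,"dx":0.001,"dy":0,"dz":0.106,"hand":-0.35},{"wx":0,"wy":0,"wz":0,"dx":0.001,"dy":0,"dz":0.106,"hand":-0.35},{"wx":0,"wy":0,"wz":0,"dx":0.001,"dy":0,"dz":0.106,"hand":-0.35},{"wx":0,"wy":0,"wz":0,"dx":0.001,"dy":0,"dz":0.106,"hand":-0.35}]'
python3 -m pendant '[{"wx":0,"wy":0,"wz":0,"dx":0,"dy":0,"dz":0,"hand":-0.45},{"wx":0,"wy":0,"wz":0,"dx":0,"dy":0,"dz":0,"hand":-0.5},{"wx":0,"wy":0,"wz":0,"dx":0,"dy":0,"dz":0,"hand":-0.6},{"wx":0,"wy":0,"wz":0,"dx":0,"dy":0,"dz":0,"hand":-1},{"wx":0,"wy":0,"wz":0,"dx":0,"dy":0,"dz":0,"hand":-1},{"wx":0,"wy":0,"wz":0,"dx":0,"dy":0,"dz":0,"hand":-1}]'
python3 -c "
from h import *
go([.5613,.1803,.123],-74.5)
print(sensors.state()['ft_torque'])"
```

```text
time: 9.38
tool_pos: [0.5622, 0.181, 0.1257]
tool_rot: [-0.0, 0.991, 0.135, 0.002]
contact_force: [0.1, 0.3, 1.0]
gripper_width: 0.328
time: 9.88
tool_pos: [0.5615, 0.1808, 0.1244]
tool_rot: [0.0, 0.991, 0.135, 0.001]
contact_force: [-0.5, -0.7, 5.8]
gripper_width: 0.232
yaw_y -74.45 pos [0.5615 0.1808 0.1244] F [-0.46 -0.7   5.79] grip 0.232 t 9.8833 
 -> {'dx': -0.0003, 'dy': 0.0005, 'dz': 0.0014, 'w': [0.01, -0.09, 0.05]}
[-0.06353478  0.14177743  0.0658996 ]
```

```bash
python3 -m pendant '[{"wx":0,"wy":0,"wz":0,"dx":0,"dy":0,"dz":0,"hand":-1},{"wx":0,"wy":0,"wz":0,"dx":0,"dy":0,"dz":-0.01,"hand":-1},{"wx":0,"wy":0,"wz":0,"dx":0,"dy":0,"dz":-0.025,"hand":-1},{"wx":0,"wy":0,"wz":0,"dx":0,"dy":0,"dz":-0.045,"hand":-1},{"wx":0,"wy":0,"wz":0,"dx":0,"dy":0,"dz":-0.065,"hand":-1},{"wx":0,"wy":0,"wz":0,"dx":0,"dy":0,"dz":-0.085,"hand":-1},{"wx":0,"wy":0,"wz":0,"dx":0,"dy":0,"dz":-0.105,"hand":-1},{"wx":0,"wy":0,"wz":0,"dx":0,"dy":0,"dz":-0.12,"hand":-1},{"wx":0,"wy":0,"wz":0,"dx":0,"dy":0,"dz":-0.13,"hand":-1},{"wx":0,"wy":0,"wz":0,"dx":0,"dy":0,"dz":-0.13,"hand":-1},{"wx":0,"wy":0,"wz":0,"dx":0,"dy":0,"dz":-0.13,"hand":-1},{"wx":0,"wy":0,"wz":0,"dx":0,"dy":0,"dz":-0.13,"hand":-1}]'
python3 - <<'E'
from m import *
s,ds=grab('scene'); t,dt=grab('top','t3.png')
go([.5613,.1803,.254],-74.5)
W=cloud('scene',ds).reshape(-1,3)
for a in np.arange(.11,.26,.01):
    Q=W[(np.hypot(W[:,0]-.562,W[:,1]-.18)<.03)&(W[:,2]>=a)&(W[:,2]<a+.01)]
    if len(Q): print(a.round(2),len(Q),Q.mean(0).round(4),Q[:,2].min().round(4))
x,y=w2px('top',[.46,-.11,.05]); x,y=int(x),int(y); print('topcrop',x-25,y-25)
o=np.zeros((560,800,3),np.uint8)
o[:400,:400]=cv2.resize(t[y-25:y+25,x-25:x+25,::-1],(400,400),interpolation=cv2.INTER_CUBIC)
o[:560,400:]=cv2.resize(s[165:305,360:460,::-1],(400,560),interpolation=cv2.INTER_CUBIC)
cv2.imwrite('pics/d3.png',o)
E
```

```text
time: 10.88
tool_pos: [0.5601, 0.1807, 0.2516]
tool_rot: [0.0, 0.991, 0.135, -0.001]
contact_force: [-0.4, 1.0, -1.2]
gripper_width: 0.228
yaw_y -74.46 pos [0.56   0.1806 0.2513] F [-0.12  0.25 -2.03] grip 0.229 t 10.9833 
 -> {'dx': 0.0012, 'dy': 0.0006, 'dz': -0.0027, 'w': [-0.02, 0.18, 0.04]}
0.14 6 [0.5612 0.18   0.144 ] 0.14
0.15 8 [0.5616 0.1798 0.1555] 0.1511
0.16 6 [0.5639 0.1805 0.1673] 0.1612
0.17 24 [0.5656 0.1806 0.1752] 0.1703
0.18 20 [0.5655 0.1798 0.1848] 0.1805
0.19 25 [0.5655 0.1809 0.1952] 0.1901
0.2 19 [0.5659 0.1803 0.2048] 0.2001
0.21 18 [0.5694 0.1808 0.2158] 0.2105
0.22 49 [0.5671 0.1809 0.2237] 0.2202
0.23 36 [0.5693 0.1803 0.2351] 0.23
0.24 35 [0.5688 0.1824 0.2449] 0.2402
0.25 50 [0.5689 0.182  0.2556] 0.2501
0.26 76 [0.5685 0.1829 0.2653] 0.2604
topcrop 339 253
```

View pics/d3.png

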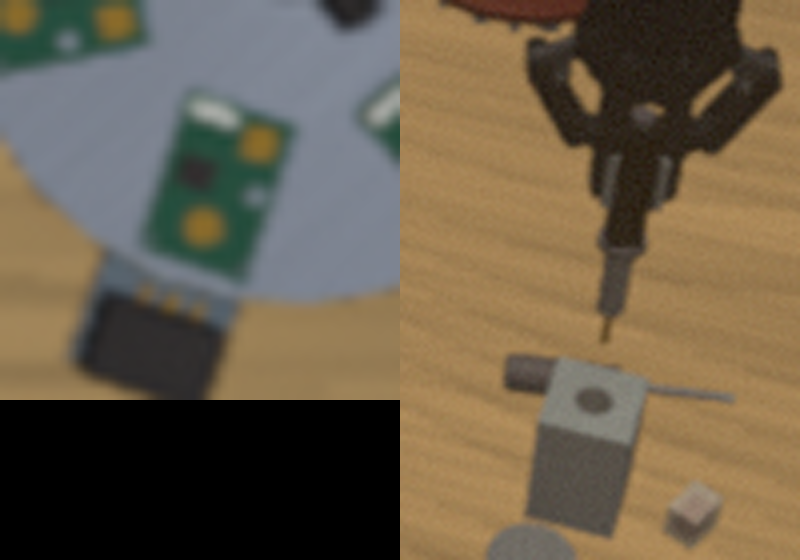

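```bash
cat > disc.py <<'E'
from h import *
def disc(n,c=(.454,-.108,.051),r=.013):
    p,d=grab(n); W=cloud(n,np.where(d==0,0,d))
    u,v=w2px(n,c); hsv=cv2.cvtColor(p,cv2.COLOR_RGB2HSV)
    vv,uu=np.mgrid[:480,:640]
    # plane-projected coordinates at z=.051
    f,cx,cy,T=cal(n); ray=np.stack([(uu-cx)/f,(vv-cy)/f,np.ones_like(uu,float)],-1)@T[:3,:3].T
    X=T[:3,3]+ray*((.051-T[2,3])/ray[...,2])[...,None]
    near=np.hypot(X[...,0]-c[0],X[...,1]-c[1])<r
    P=p.astype(float); w=np.clip(P[...,0]-P[...,1]-15,0,60)*near   # brass: red above green; board: green above red
    return (X[...,:2]*w[...,None]).sum((0,1))/w.sum(), int((w>0).sum()), (float(u),float(v))
E
python3 - <<'E'
from disc import *
print('manual top',px2w('top',364.06,281.06,.051))
for n in ['top','scene']:
    for i in range(2): 
        c,k,px=disc(n); c,k,px=disc(n,(c[0],c[1],.051),.010); print(n,c.round(4),k,px, 'from axis',np.hypot(*(c-[.544,-.138])).round(4),np.degrees(np.arctan2(*(-(c-[.544,-.138]))[::-1])).round(2))
go([.454,-.107,.254],-74.5)
E
```

```text
manual top [ 0.45287654 -0.10778485  0.051     ]
top [ 0.4532 -0.1075] 9 (363.9687409965567, 280.9374229902221) from axis 0.0957 -18.55
top [ 0.4532 -0.1075] 9 (363.9473623851668, 280.92623981249574) from axis 0.0958 -18.57
scene [ 0.4557 -0.1085] 10 (312.153219913872, 219.99090011198112) from axis 0.093 -18.45
scene [ 0.4556 -0.1084] 11 (312.27610215648184, 219.99896582063167) from axis 0.0932 -18.5
yaw_y -74.46 pos [0.5608 0.1808 0.2532] F [ 0.4   0.04 -0.81] grip 0.23 t 11.3833 
 -> {'dx': -0.18, 'dy': 0.2486, 'dz': -0.0008, 'w': [-0.0, 0.01, 0.04]}
```

```bash
python3 -m pendant '[{"wx":0,"wy":0,"wz":0,"dx":-0.01,"dy":0.015,"dz":0,"hand":-1},{"wx":0,"wy":0,"wz":0,"dx":-0.03,"dy":0.04,"dz":0,"hand":-1},{"wx":0,"wy":0,"wz":0,"dx":-0.05,"dy":0.07,"dz":0,"hand":-1},{"wx":0,"wy":0,"wz":0,"dx":-0.07,"dy":0.1,"dz":0,"hand":-1},{"wx":0,"wy":0,"wz":0,"dx":-0.09,"dy":0.13,"dz":0,"hand":-1},{"wx":0,"wy":0,"wz":0,"dx":-0.115,"dy":0.16,"dz":0,"hand":-1},{"wx":0,"wy":0,"wz":0,"dx":-0.135,"dy":0.19,"dz":0,"hand":-1},{"wx":0,"wy":0,"wz":0,"dx":-0.155,"dy":0.215,"dz":0,"hand":-1},{"wx":0,"wy":0,"wz":0,"dx":-0.17,"dy":0.235,"dz":0,"hand":-1},{"wx":0,"wy":0,"wz":0,"dx":-0.18,"dy":0.25,"dz":0,"hand":-1},{"wx":0,"wy":0,"wz":0,"dx":-0.18,"dy":0.25,"dz":0,"hand":-1},{"wx":0,"wy":0,"wz":0,"dx":-0.18,"dy":0.25,"dz":0,"hand":-1},{"wx":0,"wy":0,"wz":0,"dx":-0.18,"dy":0.25,"dz":0,"hand":-1},{"wx":0,"wy":0,"wz":0,"dx":-0.18,"dy":0.25,"dz":0,"hand":-1},{"wx":0,"wy":0,"wz":0,"dx":-0.18,"dy":0.25,"dz":0,"hand":-1}]'
python3 - <<'E'
from disc import *
go([.4546,-.108,.180],-74.5)
for i in range(3):
    s,ds=grab('scene'); o=go([.4546,-.108,.180],-74.5)
E
```

```text
time: 12.63
tool_pos: [0.4547, -0.1075, 0.2533]
tool_rot: [-0.0, 0.991, 0.136, -0.0]
contact_force: [-0.4, 0.2, -0.1]
gripper_width: 0.226
yaw_y -74.36 pos [ 0.4547 -0.1075  0.2533] F [-0.4   0.21 -0.06] grip 0.226 t 12.6333 
 -> {'dx': -0.0002, 'dy': 0.0005, 'dz': 0.0733, 'w': [-0.01, 0.0, 0.14]}
yaw_y -74.36 pos [ 0.4547 -0.1075  0.2532] F [ 0.37  0.35 -0.87] grip 0.224 t 12.6833 
 -> {'dx': -0.0002, 'dy': 0.0005, 'dz': 0.0732, 'w': [-0.01, 0.0, 0.14]}
yaw_y -74.38 pos [ 0.4546 -0.1076  0.2533] F [ 0.22  0.83 -1.12] grip 0.222 t 12.7333 
 -> {'dx': -0.0001, 'dy': 0.0004, 'dz': 0.0733, 'w': [-0.01, 0.0, 0.12]}
yaw_y -74.39 pos [ 0.4546 -0.1077  0.2533] F [-0.04 -0.15 -0.74] grip 0.229 t 12.7833 
 -> {'dx': -0.0001, 'dy': 0.0003, 'dz': 0.0733, 'w': [-0.01, 0.01, 0.11]}
```

```bash
python3 -m pendant '[{"wx":0,"wy":0,"wz":0,"dx":0,"dy":0,"dz":0.02,"hand":-1},{"wx":0,"wy":0,"wz":0,"dx":0,"dy":0,"dz":0.04,"hand":-1},{"wx":0,"wy":0,"wz":0,"dx":0,"dy":0,"dz":0.06,"hand":-1},{"wx":0,"wy":0,"wz":0,"dx":0,"dy":0,"dz":0.072,"hand":-1},{"wx":0,"wy":0,"wz":0,"dx":0,"dy":0,"dz":0.078,"hand":-1},{"wx":0,"wy":0,"wz":0,"dx":0,"dy":0,"dz":0.078,"hand":-1},{"wx":0,"wy":0,"wz":0,"dx":0,"dy":0,"dz":0.078,"hand":-1},{"wx":0,"wy":0,"wz":0,"dx":0,"dy":0,"dz":0.078,"hand":-1}]'
python3 - <<'E'
from disc import *
Z=[];F=[]
for i in range(8):
    s,ds=grab('scene'); st=sensors.state(); F.append(st['contact_force'])
    Z.append(cloud('scene',ds))
print('F',np.mean(F,0).round(2),np.std(F,0).round(2))
go([.4546,-.108,.160],-74.5)
W=np.vstack([z.reshape(-1,3) for z in Z])
for a in np.arange(.05,.16,.01):
    Q=W[(np.hypot(W[:,0]-.4546,W[:,1]+.108)<.022)&(W[:,2]>=a)&(W[:,2]<a+.01)]
    if len(Q): print(a.round(2),len(Q),np.median(Q,0).round(4))
u,v=w2px('scene',[.4546,-.108,.055]); u,v=int(u),int(v); print(u,v)
cv2.imwrite('pics/d4.png',cv2.resize(s[v-50:v+25,u-35:u+35,::-1],None,fx=8,fy=8,interpolation=cv2.INTER_CUBIC))
E
```

```text
time: 13.45
tool_pos: [0.4553, -0.1086, 0.1768]
tool_rot: [0.001, 0.991, 0.135, 0.001]
contact_force: [0.3, -0.0, -1.2]
gripper_width: 0.228
F [ 0.09 -0.28 -1.05] [0.44 0.35 0.7 ]
yaw_y -74.46 pos [ 0.4545 -0.1084  0.1756] F [ 0.06 -0.4  -1.42] grip 0.227 t 13.85 
 -> {'dx': 0.0002, 'dy': -0.0003, 'dz': 0.0156, 'w': [0.01, -0.02, 0.04]}
0.05 273 [ 0.4609 -0.1079  0.0515]
0.06 26 [ 0.4553 -0.1093  0.0661]
0.07 44 [ 0.4573 -0.1095  0.0753]
0.08 29 [ 0.4576 -0.1091  0.0845]
0.09 106 [ 0.4607 -0.107   0.0955]
0.1 141 [ 0.4614 -0.1063  0.1051]
0.11 134 [ 0.4611 -0.1063  0.1145]
0.12 150 [ 0.4611 -0.1064  0.125 ]
0.13 88 [ 0.4614 -0.1055  0.1336]
0.14 262 [ 0.4638 -0.1036  0.1466]
0.15 230 [ 0.4636 -0.1056  0.1546]
312 218
```

View pics/d4.png

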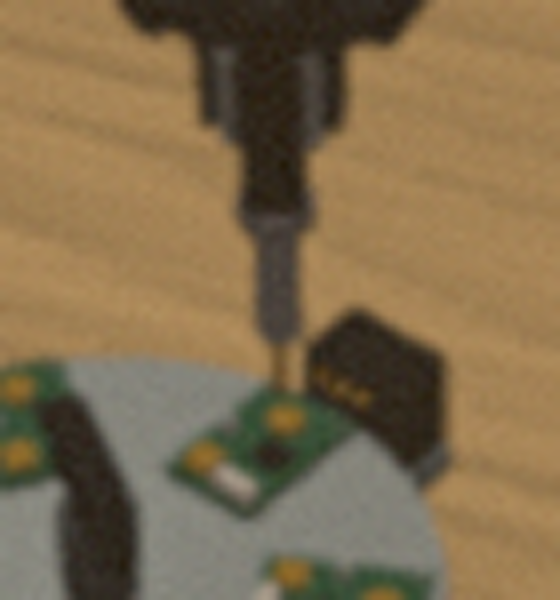

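```bash
python3 - <<'E'
from disc import *
u0,v0=312-35,218-50
f=lambda a,b:(u0+(a+.5)/8-.5, v0+(b+.5)/8-.5)
print('disc scene',px2w('scene',*f(286,418),.051))
for z in (.058,.060,.062): print(z,'tip scene',px2w('scene',*f(282,393),z))
print('pred px of tip', w2px('scene',[.4545,-.1084,.061]), f(282,393))
E
```

```text
disc scene [ 0.45487744 -0.10842017  0.051     ]
0.058 tip scene [ 0.45067526 -0.11132667  0.058     ]
0.06 tip scene [ 0.45268061 -0.11050448  0.06      ]
0.062 tip scene [ 0.45468596 -0.10968229  0.062     ]
pred px of tip (np.float64(312.28779758016185), np.float64(217.02446081169376)) (311.8125, 216.6875)
```

```bash
cat > fz.py <<'E'
from h import *
F=[];Z=[]
for i in range(20): cams.grab_frame('top'); s=sensors.state(); F.append(s['contact_force']);Z.append(s['tool_pos'])
print('F',np.mean(F,0).round(2),'+-',(np.std(F,0)/20**.5).round(2),'pos',np.mean(Z,0).round(4),s['ft_torque'].round(3),s['time'],s['gripper_width'])
E
python3 -m pendant '[{"wx":0,"wy":0,"wz":0,"dx":0,"dy":-0.001,"dz":0.002,"hand":-1},{"wx":0,"wy":0,"wz":0,"dx":0,"dy":-0.001,"dz":0.004,"hand":-1},{"wx":0,"wy":0,"wz":0,"dx":0,"dy":-0.001,"dz":0.004,"hand":-1},{"wx":0,"wy":0,"wz":0,"dx":0,"dy":-0.001,"dz":0.004,"hand":-1}]' ; python3 fz.py
python3 -m pendant '[{"wx":0,"wy":0,"wz":0,"dx":0,"dy":0,"dz":0.002,"hand":-1},{"wx":0,"wy":0,"wz":0,"dx":0,"dy":0,"dz":0.004,"hand":-1},{"wx":0,"wy":0,"wz":0,"dx":0,"dy":0,"dz":0.006,"hand":-1},{"wx":0,"wy":0,"wz":0,"dx":0,"dy":0,"dz":0.008,"hand":-1},{"wx":0,"wy":0,"wz":0,"dx":0,"dy":0,"dz":0.008,"hand":-1},{"wx":0,"wy":0,"wz":0,"dx":0,"dy":0,"dz":0.008,"hand":-1}]' ; python3 fz.py
```

```text
time: 14.18
tool_pos: [0.4539, -0.1073, 0.1709]
tool_rot: [-0.0, 0.991, 0.135, -0.0]
contact_force: [-0.9, 0.6, -0.2]
gripper_width: 0.228
F [-0.16  0.04 -0.83] +- [0.1  0.09 0.1 ] pos [ 0.4541 -0.1074  0.1713] [0.075 0.003 0.001] 15.1833 0.23068062318493313
time: 15.68
tool_pos: [0.4542, -0.1073, 0.1634]
tool_rot: [-0.0, 0.991, 0.135, -0.0]
contact_force: [-0.8, -0.4, 1.6]
gripper_width: 0.229
F [-0.35  0.34  0.63] +- [0.1  0.1  0.11] pos [ 0.4542 -0.1074  0.1634] [0.085 0.007 0.003] 16.6833 0.22563701131390745
```

```bash
python3 -m pendant '[{"wx":0,"wy":0,"wz":0,"dx":0,"dy":0,"dz":0.0015,"hand":-1},{"wx":0,"wy":0,"wz":0,"dx":0,"dy":0,"dz":0.0028,"hand":-1},{"wx":0,"wy":0,"wz":0,"dx":0,"dy":0,"dz":0.0028,"hand":-1},{"wx":0,"wy":0,"wz":0,"dx":0,"dy":0,"dz":0.0028,"hand":-1}]' ; python3 fz.py
python3 - <<'E'
from h import *
s,ds=grab('scene'); t,dt=grab('top')
u,v=map(int,w2px('scene',[.4546,-.108,.055]))
a,b=map(int,w2px('top',[.52,-.13,.05]))
o=np.zeros((600,800,3),np.uint8)
o[:600,:400]=cv2.resize(s[v-50:v+25,u-25:u+25,::-1],(400,600),interpolation=cv2.INTER_CUBIC)
o[:600,400:]=cv2.resize(t[b-75:b+75,a-50:a+50,::-1],(400,600),interpolation=cv2.INTER_CUBIC)
cv2.imwrite('pics/d5.png',o)
E
```

```text
time: 17.02
tool_pos: [0.4542, -0.1074, 0.1606]
tool_rot: [0.0, 0.991, 0.135, 0.0]
contact_force: [-0.5, 0.7, 1.3]
gripper_width: 0.225
F [-0.18  0.39  1.69] +- [0.11 0.11 0.14] pos [ 0.4542 -0.1074  0.1606] [ 0.048 -0.003 -0.022] 18.0167 0.22491848681480603
```

View pics/d5.png

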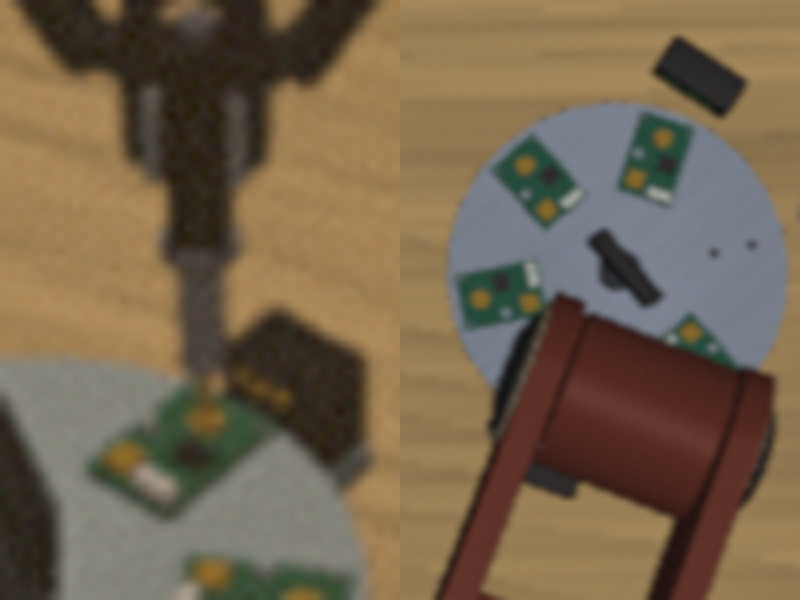

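```bash
python3 -c "
from plant import job; print(job.job_done())"
```

```text
the job is handed in; nothing more can be done
None
```

I turned the carousel one click anticlockwise by its centre bar. Then I lifted the probe straight out of its stand and pressed it onto the round brass disc of the new board. I handed the job in at about 18 s with the probe still held there.

**Carousel:** it was in its new click after release. The pictures show the next board at the contact block and the empty seat one place on.

**Press:** the force rose 2.5 ± 0.2 N over the free-hanging value, which means the tip is about 5.2 mm in. The position gives about 5.0 mm, with contact estimated at a tool height of 0.1656 m and the final height at 0.1606 m. The target was 5 mm and 2.4 N.

**Position on the disc:** the last picture shows the tip on the disc. The two cameras disagreed by about 2.5 mm on where the disc is, so I used their average, which matched the given 94 mm from the axis. The scene camera put the tip about 1 mm to one side before the press, and I corrected that. The final overhead picture could not confirm it because the arm hides the disc.

**Rest of the bench:** the probe hung upright to within about 1 mm after lift-out, though before the press the depth points hinted at a slight lean. I saw no unexpected forces, and nothing else on the bench looked disturbed in the pictures I viewed. I did not re-measure the bystanders' positions at the end. The first move commands were refused because rows need every field, and nothing moved on those calls.

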